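Change the plates on a mincer head

TASK

Change over the plates on the mincer head: take the red clamp ring off the three studs and put it aside on the table, lift off the worn brass plate and lay it flat in the middle of the sloping green rack, then fit all the clean steel plates (two or three) over the studs, stacked flat and fully down, and put the clamp ring back on top, also fully down. Leave the bowl, the jar and the wooden steamer box where they are.

Things in the scene. Friction and masses are not known exactly. Their poses are not given: they have to be found in the camera images.
- head: Mincer head, fixed, mouth up: grey foot 100 x 100 x 14 mm, aluminium body narrowing to a 52 mm neck; its flat top (the seat) is 60 mm above the table. Three upright dark studs, 7 mm in diameter, tapered over the last 7 mm, stand 52 mm above the seat, 20 mm from the axis at 0, 120, 240 deg from the head's own x. Origin: centre of the foot's underside, z up.
- head_seat (a point): Centre of the seat on the mincer head, 60 mm above the table, between the studs; axes as the head's. The first plate's underside rests here.
- worn: The worn plate: brass 12-sided disc, 60 mm across flats, side faces (16 mm wide) facing every 30 deg from its own x; three through holes 10 x 10 mm, centred 20 mm from the axis at 0, 120, 240 deg from its own x. Origin: centre of underside, z up. 10 mm thick, about 0.2 kg; small grey dots round its middle. Starts on the studs, down on the seat.
- rack_face: Green sloping face of the fixed drain rack, 96 mm up the slope x 106 mm across, 20 deg slope, low edge roughly towards the robot. Origin: middle of its upper surface, 70 mm above the table, where the plate is to lie; z square to the face, x up the slope, y across. A ledge along the low edge stands 6 mm above the face, its inner side 43 mm from the origin.
- plate0: A clean plate: bright steel 12-sided disc, 60 mm across flats, side faces (16 mm wide) facing every 30 deg from its own x; three through holes 10 x 10 mm, centred 20 mm from the axis at 0, 120, 240 deg from its own x. Origin: centre of underside, z up. 10 mm thick, about 0.2 kg; small grey dots round its middle. Starts flat on the table; may be absent.
- plate1: A clean plate: bright steel 12-sided disc, 60 mm across flats, side faces (16 mm wide) facing every 30 deg from its own x; three through holes 10 x 10 mm, centred 20 mm from the axis at 0, 120, 240 deg from its own x. Origin: centre of underside, z up. 10 mm thick, about 0.2 kg; small grey dots round its middle. Starts flat on the table; may be absent.
- plate2: A clean plate: bright steel 12-sided disc, 60 mm across flats, side faces (16 mm wide) facing every 30 deg from its own x; three through holes 10 x 10 mm, centred 20 mm from the axis at 0, 120, 240 deg from its own x. Origin: centre of underside, z up. 10 mm thick, about 0.2 kg; small grey dots round its middle. Starts flat on the table; may be absent.
- ring: The clamp ring: red plastic 12-sided disc, 60 mm across flats, side faces (16 mm wide) facing every 30 deg from its own x; three through holes 10 x 10 mm, centred 20 mm from the axis at 0, 120, 240 deg from its own x. Origin: centre of underside, z up. 18 mm thick, about 0.1 kg. Starts on the studs, on top of the worn plate.
- bowl: Bystander: blue ceramic bowl, 100 mm across, 40 mm high. Origin: centre of its underside.
- jar: Bystander: amber jar with a steel cap, 64 mm across, 90 mm high. Origin: centre of its underside.
- steamer: Bystander: round dark wooden steamer box, open, 150 mm across, 70 mm high. Origin: centre of its underside.
Mind the look-alikes: they are no part of the job. What is shaped like the part that bears rack_face but pink or purple is not meant.

How it is judged:
On the way, in this order (a step that is already met when the one before it is completed fails the run):
1. the worn plate lies flat in the middle of the sloping rack (distance between worn and rack_face below 0.02 m and z of worn in the frame of rack_face between -0.003 and 0.004 m and angle between the z axis of worn and the z axis of rack_face, either way round below 0.1 rad and linear speed of worn below 0.03 m/s), for 0.2 s.
2. all the clean plates are on the studs, stacked flat and fully down (horizontal distance between each of plate0, plate1, plate2 and head_seat below 0.004 m and angle between each of plate0, plate1, plate2's own z axis and vertical below 0.07 rad and (z of plate0 in the frame of head_seat between -0.003 and 0.003 m or z of plate0 in the frame of head_seat between 0.007 and 0.013 m or z of plate0 in the frame of head_seat between 0.017 and 0.023 m) and linear speed of each of plate0, plate1, plate2 below 0.03 m/s and (z of plate1 in the frame of head_seat between -0.003 and 0.003 m or z of plate1 in the frame of head_seat between 0.007 and 0.013 m or z of plate1 in the frame of head_seat between 0.017 and 0.023 m) and (z of plate2 in the frame of head_seat between -0.003 and 0.003 m or z of plate2 in the frame of head_seat between 0.007 and 0.013 m or z of plate2 in the frame of head_seat between 0.017 and 0.023 m)), for 0.2 s.
3. the clamp ring is on the studs, fully down on top of the clean plates (horizontal distance between ring and head_seat below 0.004 m and angle between ring's own z axis and vertical below 0.07 rad and (z of ring in the frame of head_seat between 0.017 and 0.023 m or z of ring in the frame of head_seat between 0.027 and 0.033 m) and linear speed of ring below 0.03 m/s and z of ring in the frame of plate0 above 0.007 m and z of ring in the frame of plate1 above 0.007 m and z of ring in the frame of plate2 above 0.007 m), for 0.2 s.
At the end, for the whole second after the job is handed in: Worn plate at rest flat on the rack face (4 mm, 0.1 rad, centre within 20 mm of its middle); clean plates on the studs, within 4 mm of the axis, level to 0.07 rad, undersides within 3 mm of 0, 10 or 20 mm above the seat; ring likewise at 20 or 30 mm, on top (all of step 1 and all of step 2 and all of step 3); the robot touches nothing.
It fails at once if the bowl is moved by more than 30 mm (distance of bowl from where it was at the start of the episode above 0.03 m).
It fails at once if the jar is moved by more than 30 mm (distance of jar from where it was at the start of the episode above 0.03 m).
It fails at once if the steamer is moved by more than 30 mm (distance of steamer from where it was at the start of the episode above 0.03 m).
Of plate0, plate1, plate2 only 2 to 3 are there at a start; the rules pass over those that are not, and their reading is None.
At some moment in a run one of plate0, plate1, plate2 may be knocked a few centimetres aside while the robot is not near it.
It also fails if it takes over 210 s, if anything falls off the work surface, if the arm or the gripper's body presses on something with over 40 N, if the wrist force passes 120 N, or if a joint passes its speed limit or range.

ROBOT

A 7-joint arm with a two-finger parallel gripper is mounted at the origin on the work surface. World frame = base frame: x ahead of the robot, y to its left, z up, the work surface at z = 0. Lengths are in m, angles in rad, forces in N, time in s.
With the tool pointing down it reaches from about 0.35 to 0.9 m from the base axis. Payload 8.1 kg.
Tool frame: the origin (TCP) lies at the very end of the fingers, on their centre line; the grasp point (between the pads) lies 19 mm behind it; z points along the fingers, y is the line along which they close (so a half turn about z gives the same grasp; the last joint's range is limited). The gripper opens to 92 mm and grips with 3 to 60 N. Pads are 19 mm wide; open, the fingers measure 130 mm over their backs; the gripper's body (75 mm by 190 mm) begins 47 mm behind the grasp point.
Start: joints at [1.142, 0.434, 0.025, 1.573, -0.012, 1.134, -0.075], TCP at [0.2, -0.592, 0.227] pointing down, gripper open.
Joint ranges: [-2.62, 2.62], [-0.44, 2.09], [-1.27, 1.32], [0.08, 2.57], [-1.32, 4.46], [0.12, 2], [-2.74, 2.74]. Speed limits (rad/s): [2.22, 2.22, 3.01, 3.01, 3.14, 3.14, 3.14].

INTERFACE

Orientations are given as a rotation vector (axis times angle).
In Python, from cell import readout, cams, job gives the robot as it stands.
- The arm moves only by the tool drive_tool, never from a script. Its argument "commands" is a list of rows, each a list of 3 entries, a list of its own where there are three numbers: the turn, a rotation vector about the tool's x, y, z in rad, then the shift along the tool's x, y, z in cm, then the gripper's target within -1 to 1 (fully open at 1, half-way at 0, shut at -1). A call has 1 to 20 rows; each row is the pose to reach, as a shift and turn from the pose commanded when the call began, along the tool's axes at that moment; what a row does not reach only later rows make up. A row lasts 1/12 s, in which the tool goes at most 41.7 mm and 7.16 degrees, less where a joint would pass 70% of its speed; a pose out of reach is approached as far as the arm can. A call with a gripper value outside its range is refused whole. The fingers move at their own pace and stop on an object; "newtons" is the grip in N (left out, the last holds). Time passes only in rows, so rows that repeat a pose let the fingers close. It gives the time, the measured TCP pose, the force, the opening and the grip force at its end, in the units of the state.
- readout.observe(): the state, without advancing time (a new reading comes with each control period).
- cams.get_image(name): name is "scene" or "top" or "wrist"; returns the picture (420x560x3 uint8, blue, green, red); there is no depth.
- cams.camera_info(name): a dict with "camera_matrix" (3x3 intrinsics, pixels), "k1" (the pictures are not rectified: a ray, as slopes to the right and down, at radius r is drawn at 1 + k1 r^2 times it, then the intrinsics apply), "R" (3x3) and "t" (3): a world point X has camera coordinates R X + t. Camera axes: x right, y down, z forward; pixel columns grow to the right and rows downward; lengths in m; the calibration is good to about 2 mm. A picture is of the moment at which its call begins: read the wrist's pose just before it. camera_info takes no time and is no camera call; for the wrist camera it gives the pose at the moment of the call.
- job.sign_off(): hands the job in; it is judged then, once.
The state is a dict: "clock": time; "joints": joint angles; "dq": joint speeds; "joint_efforts": joint torques, N m; "position": TCP position; "ee_rot": TCP orientation; "force": force on the tool from outside, world axes, zero at the start; "ft_torque": the same for the moment, N m; "width": opening from 0.0 (shut) to 1.0 (fully open); "gripper_force": force on a finger pad.
Only numpy, scipy, OpenCV 4.12 (cv2) and the standard library are available. Lean on these libraries where they do the work, as an engineer would, in place of code of your own. Each camera call takes 0.05 s, during which the arm holds its last target. There are 200 camera calls.

## Working session

There is one attempt and no reset: what is moved stays moved. The work goes in short steps, Python scripts to look and compute and a tool call to move; the robot and the scene stay as the last step left them, time stands still between calls to the robot, and variables do not carry over. Pictures are saved under pics/ and viewed, at most 17 in all, crops included, and the job is handed in when it is done.

Besides the shell and the picture viewer there is one more tool, called after "Emit:" by a JSON object that holds its "api" and its "payload", one argument or row to a line. drive_tool: Moves the arm, as the interface text tells. Its arguments: {"type":"object","properties":{"commands":{"type":"array"},"newtons":{"type":"number"}},"required":["commands"]}

```bash
mkdir -p pics; ls; cat > h.py <<'E'
import numpy as np, cv2
from cell import readout, cams, job
from scipy.spatial.transform import Rotation as Ro
def grab(n,f):
    ci=cams.camera_info(n); im=cams.get_image(n); cv2.imwrite('pics/'+f+'.png',im); return im,ci
def ray(ci,px):
    K=np.array(ci['camera_matrix']); R=np.array(ci['R']); t=np.array(ci['t'])
    d=np.array([ci['k1'],0,0,0],float)
    u=cv2.undistortPoints(np.array(px,float).reshape(-1,1,2),K,d).reshape(-1,2)
    v=np.c_[u,np.ones(len(u))]@R
    return -R.T@t, v
def onz(ci,px,z):
    c,v=ray(ci,px); return c+v*((z-c[2])/v[:,2])[:,None]
def proj(ci,X):
    R=np.array(ci['R']); 
    p,_=cv2.projectPoints(np.array(X,float).reshape(-1,1,3),cv2.Rodrigues(R)[0],np.array(ci['t'],float),np.array(ci['camera_matrix']),np.array([ci['k1'],0,0,0],float)); return p.reshape(-1,2)
def tri(c1,p1,c2,p2):
    a,u=ray(c1,[p1]); b,w=ray(c2,[p2]); u=u[0];w=w[0]
    s=np.linalg.lstsq(np.c_[u,-w],b-a,rcond=None)[0]
    P=a+s[0]*u;Q=b+s[1]*w; return (P+Q)/2,np.linalg.norm(P-Q)
E
python3 - <<'E'
from h import *
for n in ['scene','top']:
    im,ci=grab(n,n+'0'); print(n,ci)
print(readout.observe())
E
```

```text
pics
scene {'camera_matrix': array([[433.69615524,   0.        , 280.69485749],
       [  0.        , 433.69615524, 213.10891001],
       [  0.        ,   0.        ,   1.        ]]), 'k1': 0.030435312733696217, 'R': array([[ 0.49386876,  0.86947524, -0.01031759],
       [ 0.49506486, -0.29091585, -0.81870554],
       [-0.71484574,  0.39922521, -0.57412089]]), 't': array([-0.33719874, -0.191008  ,  1.52729524])}
top {'camera_matrix': array([[408.09354273,   0.        , 278.24655765],
       [  0.        , 408.09354273, 205.9627006 ],
       [  0.        ,   0.        ,   1.        ]]), 'k1': -0.12626028892556235, 'R': array([[ 3.36663170e-04, -9.99295618e-01,  3.75253821e-02],
       [-9.95668777e-01, -3.82373485e-03, -9.28927641e-02],
       [ 9.29708193e-02, -3.73315777e-02, -9.94968733e-01]]), 't': array([0.06406464, 0.53391212, 0.96782999])}
{'clock': 0.1, 'joints': array([ 1.14237208,  0.43516442,  0.0249995 ,  1.5739835 , -0.01160281,
        1.13400713, -0.07508824]), 'dq': array([-1.48071872e-04, -1.74677155e-03,  9.26820226e-04, -2.32226457e-03,
        1.26894110e-03,  1.24256256e-03, -4.38510880e-06]), 'joint_efforts': array([ 4.49655970e-03, -6.69118452e+01,  9.88898166e-01, -3.15147114e+01,
       -6.03932189e-02,  3.73749202e-02,  1.01809312e-04]), 'position': array([ 0.19984897, -0.59171176,  0.22602559]), 'ee_rot': array([-3.09866467e+00, -5.09193267e-01,  5.72337640e-04]), 'force': array([-0.52410722, -0.09892568, -0.02628384]), 'ft_torque': array([-0.06713949,  0.03091334,  0.06352515]), 'gripper_force': 0.0, 'width': 0.9992805414224308}
```

View pics/scene0.png

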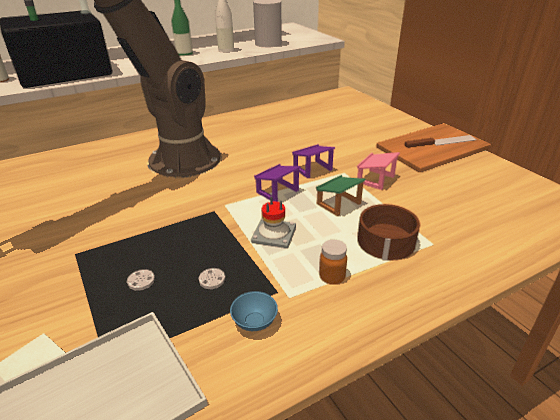

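View pics/top0.png

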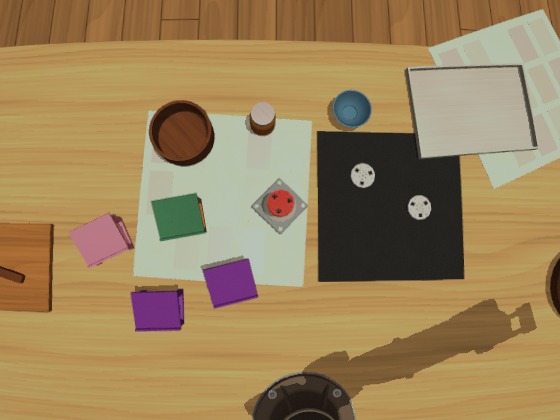

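The scene shows the head with the red ring (top px 280,204), two steel plates on the black mat (363,175) and (419,208), green rack (180,217), bowl (352,108), jar (262,118) and steamer (182,133). Purple and pink racks are look-alikes. There seems to be no third plate.

```bash
cat >> h.py <<'E'
def blobs(im,kind,amin=60):
    hsv=cv2.cvtColor(im,cv2.COLOR_BGR2HSV); H,S,V=[hsv[...,i].astype(int) for i in range(3)]
    m={'red':((H<6)|(H>174))&(S>190)&(V>90),'green':(H>60)&(H<95)&(S>90)&(V>40),
       'steel':(S<60)&(V>120)}[kind].astype(np.uint8)
    m=cv2.morphologyEx(m,cv2.MORPH_OPEN,np.ones((3,3)))
    cs,_=cv2.findContours(m,cv2.RETR_EXTERNAL,cv2.CHAIN_APPROX_NONE)
    return sorted([c for c in cs if cv2.contourArea(c)>amin],key=cv2.contourArea,reverse=True)
def cen(c):
    M=cv2.moments(c); return np.array([M['m10']/M['m00'],M['m01']/M['m00']])
E
python3 - <<'E'
from h import *
np.set_printoptions(precision=4,suppress=True)
T=cv2.imread('pics/top0.png');S=cv2.imread('pics/scene0.png');ct=cams.camera_info('top');cs=cams.camera_info('scene')
for k in ['red','green','steel']:
    for n,I in [('top',T),('scene',S)]:
        for c in blobs(I,k)[:12]:
            print(k,n,cen(c),cv2.contourArea(c))
print('ring',tri(ct,(280,203),cs,(273,209)))
for p in [(363,175),(419.5,208)]: print('plate',onz(ct,[p],.01))
print('head foot', onz(ct,[(281,206)],.014),'bowl,jar,steamer',onz(ct,[(352,108),(262,112),(182,133)],.06))
g=blobs(T,'green')[0]; print('green',cv2.approxPolyDP(g,6,True).reshape(-1,2), onz(ct,cv2.approxPolyDP(g,6,True).reshape(-1,2),.07))
g=blobs(S,'green')[0]; print('greenS',cv2.approxPolyDP(g,4,True).reshape(-1,2))
E
```

```text
red scene [273.0915 211.4549] 238.5
green top [177.9156 216.6746] 1717.0
green scene [339.5989 184.89  ] 150.0
steel top [228.0842 205.1847] 23175.5
steel top [492.587   97.5191] 18304.5
steel top [262.3502 113.2277] 394.5
steel top [362.4688 175.0992] 358.0
steel top [419.1236 206.8793] 337.0
steel scene [313.0942 245.83  ] 5003.5
steel scene [ 29.8764 356.8528] 1353.0
steel scene [251.0464 217.8797] 1039.0
steel scene [154.1128 344.9407] 798.0
steel scene [213.642   56.9621] 303.5
steel scene [301.4801  38.4263] 272.5
steel scene [135.9528 409.6467] 208.5
steel scene [125.5716  66.5513] 131.5
steel scene [369.3755 196.6928] 83.0
steel scene [424.1181 241.7194] 79.0
steel scene [312.3077 183.6261] 78.0
steel scene [268.714  233.0946] 74.0
ring (array([0.535 , 0.0627, 0.0809]), np.float64(0.0012933544578805963))
plate [[ 0.6141 -0.1487  0.01  ]]
plate [[ 0.5312 -0.2936  0.01  ]]
head foot [[0.5346 0.0581 0.014 ]] bowl,jar,steamer [[ 0.7711 -0.1135  0.06  ]
 [ 0.7572  0.1057  0.06  ]
 [ 0.7043  0.2964  0.06  ]]
green [[195 194]
 [152 201]
 [161 240]
 [203 232]] [[0.5565 0.2599 0.07  ]
 [0.5399 0.36   0.07  ]
 [0.4498 0.3367 0.07  ]
 [0.4687 0.2399 0.07  ]]
greenS [[354 179]
 [325 183]
 [322 188]
 [345 189]]
```

```bash
cat >> h.py <<'E'
np.set_printoptions(precision=4,suppress=True)
def pose():
    o=readout.observe(); return np.array(o['position']),Ro.from_rotvec(o['ee_rot']),o
def down(yaw,upz=(0,0,1)):
    # tool z = -upz, tool x heading yaw (deg)
    z=-np.array(upz,float);z/=np.linalg.norm(z); x=np.array([np.cos(np.radians(yaw)),np.sin(np.radians(yaw)),0]); x-=z*(x@z); x/=np.linalg.norm(x)
    return Ro.from_matrix(np.c_[x,np.cross(z,x),z])
def go(P,R):
    p,r,o=pose(); print('turn',(r.inv()*R).as_rotvec().round(4),'shift_cm',(r.inv().apply(np.array(P)-p)*100).round(2),
        '|',p,'yaw',round(np.degrees(np.arctan2(*r.as_matrix()[1::-1,0])),2),'F',np.array(o['force']).round(1),'w',round(o['width'],3),'t',round(o['clock'],2))
E
python3 - <<'E'
from h import *
ci=cams.camera_info('wrist');p,r,o=pose();R=np.array(ci['R']);c=-R.T@ci['t']
print(ci['camera_matrix'],ci['k1'],'cam in tool',r.inv().apply(c-p),'axes',r.inv().as_matrix()@R.T)
go((.535,.06,.30),down(90))
go((.47,.06,.30),down(90))
E
```

```text
[[357.3501   0.     281.0556]
 [  0.     357.3501 205.6138]
 [  0.       0.       1.    ]] -0.08081813230844087 cam in tool [ 0.0807 -0.0004 -0.1576] axes [[ 0.0005 -0.956  -0.2935]
 [ 1.      0.0006 -0.0002]
 [ 0.0004 -0.2935  0.956 ]]
turn [-0.0013 -0.0008 -1.2451] shift_cm [ 52.61 -51.03  -7.33] | [ 0.1998 -0.5917  0.226 ] yaw 18.66 F [-0.5 -0.1 -0. ] w 0.999 t 0.1
turn [-0.0013 -0.0008 -1.2451] shift_cm [ 46.45 -53.11  -7.33] | [ 0.1998 -0.5917  0.226 ] yaw 18.66 F [-0.5 -0.1 -0. ] w 0.999 t 0.1
```

Emit:
{"api": "drive_tool", "payload": {
  "commands": [
    [[0,0,-1.245],[52.5,-51,-7.3],1],
    [[0,0,-1.245],[52.5,-51,-7.3],1],
    [[0,0,-1.245],[52.5,-51,-7.3],1],
    [[0,0,-1.245],[52.5,-51,-7.3],1],
    [[0,0,-1.245],[52.5,-51,-7.3],1],
    [[0,0,-1.245],[52.5,-51,-7.3],1],
    [[0,0,-1.245],[52.5,-51,-7.3],1],
    [[0,0,-1.245],[52.5,-51,-7.3],1],
    [[0,0,-1.245],[52.5,-51,-7.3],1],
    [[0,0,-1.245],[52.5,-51,-7.3],1],
    [[0,0,-1.245],[52.5,-51,-7.3],1],
    [[0,0,-1.245],[52.5,-51,-7.3],1],
    [[0,0,-1.245],[52.5,-51,-7.3],1],
    [[0,0,-1.245],[52.5,-51,-7.3],1],
    [[0,0,-1.245],[52.5,-51,-7.3],1],
    [[0,0,-1.245],[52.5,-51,0],1],
    [[0,0,-1.245],[52.5,-51,2],1],
    [[0,0,-1.245],[52.5,-51,2],1],
    [[0,0,-1.245],[52.5,-51,2],1],
    [[0,0,-1.245],[52.5,-51,2],1]
  ]
}}

```text
clock: 1.77
position: [0.5331, 0.0618, 0.204]
ee_rot: [-2.213, -2.224, 0.004]
force: [-0.2, 0.1, 0.3]
width: 0.999
gripper_force: 0.0
```

```bash
python3 - <<'E'
from h import *
go((.535,.062,.2),down(90)); print(readout.observe()['dq'].max(), readout.observe()['joints'])
im,ci=grab('wrist','w0')
np.save('w0.npy',ci,allow_pickle=True)
E
```

```text
turn [-0.0047 -0.0012  0.0047] shift_cm [0.02 0.19 0.4 ] | [0.5331 0.0618 0.204 ] yaw 90.27 F [-0.2  0.1  0.3] w 0.999 t 1.77
0.05855730348301925 [ 0.227   0.3811 -0.5839  1.7788  0.2348  1.0563 -0.4366]
```

View pics/w0.png

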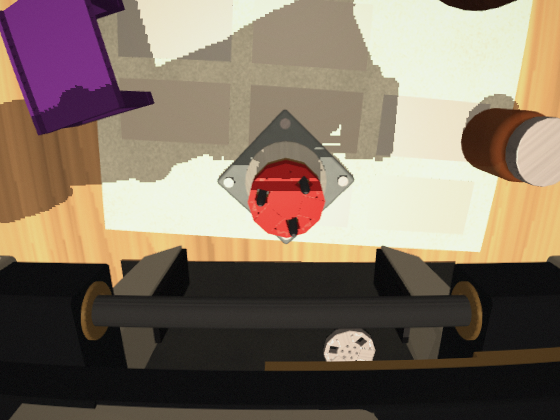

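The wrist view shows the red ring centred at px (287,198) with three stud tips through it at about (261,198), (305,184) and (293,226). The grey foot is a diamond around it. I'll take a second view from a shifted place.

Emit:
{"api": "drive_tool", "payload": {
  "commands": [
    [[0,0,0],[-5,0,0],1],
    [[0,0,0],[-5,0,0],1],
    [[0,0,0],[-5,0,0],1],
    [[0,0,0],[-5,0,0],1]
  ]
}}

```text
clock: 2.15
position: [0.5342, 0.0065, 0.2078]
ee_rot: [2.225, 2.216, 0.0]
force: [-0.1, -0.1, -0.3]
width: 1.0
gripper_force: 0.0
```

```bash
python3 - <<'E'
from h import *
im1,c1=grab('wrist','w1'); np.save('w1.npy',c1,allow_pickle=True)
c0=np.load('w0.npy',allow_pickle=True).item(); im0=cv2.imread('pics/w0.png')
res=[]
for im,ci in [(im0,c0),(im1,c1)]:
    c=max([c for c in blobs(im,'red',300)],key=cv2.contourArea); hull=cv2.convexHull(c)
    m=np.zeros(im.shape[:2],np.uint8); cv2.drawContours(m,[hull],-1,1,-1)
    v=im.max(2); d=((v<60)&(m>0)).astype(np.uint8)
    n,lab,st,ct=cv2.connectedComponentsWithStats(d)
    k=[i for i in range(1,n) if st[i,4]>25]
    print('red',cen(hull),cv2.contourArea(hull),cv2.minEnclosingCircle(hull),'studs',[(ct[i].round(1),st[i]) for i in k])
    res.append((cen(hull),[ct[i] for i in k],cv2.minEnclosingCircle(hull)[0]))
print('ring c',tri(c0,res[0][0],c1,res[1][0]),tri(c0,res[0][2],c1,res[1][2]))
for a in res[0][1]:
    for b in res[1][1]:
        X,e=tri(c0,a,c1,b)
        if e<.002: print('stud',X,e)
go((.535,.062,.2),down(90))
E
```

```text
red [286.0314 170.8714] 675.0 ((286.0, 176.0), 27.018611907958984) studs []
red [283.413  129.3975] 4790.5 ((283.39605712890625, 129.44583129882812), 40.031517028808594) studs [(array([302. , 111.5]), array([297, 107,  12,  11,  88], dtype=int32)), (array([257.9, 124.4]), array([252, 119,  12,  12,  97], dtype=int32)), (array([290.8, 156.4]), array([287, 149,   9,  15, 106], dtype=int32))]
ring c (array([ 0.5392,  0.0441, -0.1232]), np.float64(0.0005956468815853801)) (array([ 0.5387,  0.0489, -0.0677]), np.float64(0.00046248393172027593))
turn [ 0.0013  0.0004 -0.0024] shift_cm [5.42 0.06 0.77] | [0.5343 0.0079 0.2078] yaw 89.86 F [-0.4  0.4 -0.2] w 1.002 t 2.2
```

```bash
python3 -c "
import cv2
a=cv2.imread('pics/w0.png')[140:260,210:370];b=cv2.imread('pics/w1.png')[60:180,210:370]
cv2.imwrite('pics/c01.png',cv2.hconcat([cv2.resize(x,None,fx=2.5,fy=2.5,interpolation=cv2.INTER_CUBIC) for x in (a,b)]))"
```

```text
(no output)
```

View pics/c01.png

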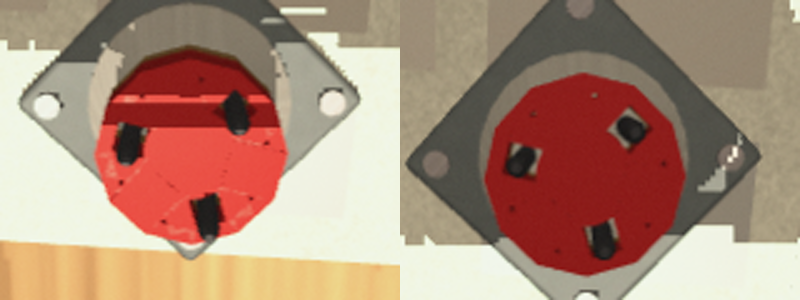

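```bash
python3 - <<'E'
from h import *
c0=np.load('w0.npy',allow_pickle=True).item();c1=np.load('w1.npy',allow_pickle=True).item()
for a,b in [((292.5,234),(291,161.5)),((261,204.5),(257.5,128)),((304.5,192),(302.5,115)),((287,236.5),(284,169.5))]: print('tip',tri(c0,a,c1,b))
h=onz(c1,[(283.4,129.4)],.088)[0]; print('ring',h, 'studs c',onz(c1,[(284,131)],.1))
R=np.array(c1['R']); cc=-R.T@c1['t']; print('cam',cc)
s=onz(c1,[(302,111.5),(257.9,124.4),(290.8,156.4)],.1); m=s.mean(0); print(s,m,np.linalg.norm(s-m,axis=1)); print(np.degrees(np.arctan2(*(s-m)[:,1::-1].T))%120)
# hull vertices angles
im=cv2.imread('pics/w1.png'); hull=cv2.convexHull(max(blobs(im,'red',300),key=cv2.contourArea))
P=onz(c1,hull.reshape(-1,2),.088); print('equiv r',np.sqrt(cv2.contourArea(P[:,:2].astype(np.float32)*1000)/3.2154))
ap=cv2.approxPolyDP(hull,2.5,True).reshape(-1,2); Q=onz(c1,ap,.088)-h; print(len(ap),(np.degrees(np.arctan2(Q[:,1],Q[:,0]))%30).round(1))
E
```

```text
tip (array([0.5427, 0.0408, 0.1049]), np.float64(0.00021052411038361262))
tip (array([0.5189, 0.0655, 0.1087]), np.float64(9.885823587912723e-05))
tip (array([0.551 , 0.0742, 0.1046]), np.float64(0.00016145012578319787))
tip (array([0.5382, 0.031 , 0.0859]), np.float64(0.0008522287151112728))
ring [0.5374 0.0626 0.088 ] studs c [[0.5377 0.0625 0.1   ]]
cam [0.5354 0.087  0.3653]
[[0.5508 0.0764 0.1   ]
 [0.5187 0.0674 0.1   ]
 [0.5428 0.0438 0.1   ]] [0.5374 0.0625 0.1   ] [0.0193 0.0193 0.0195]
[46.2109 45.4714 45.9452]
equiv r 29.388298096838476
12 [27.5 20.6 28.9 27.6  0.7 29.7 27.8  2.2  2.3  0.6  2.5  0.7]
```

```bash
python3 - <<'E'
from h import *
go((.5374,.0626,.14),down(76))
go((.5374,.0626,.0725),down(76))
E
```

```text
turn [0.0014 0.0002 0.2419] shift_cm [5.48 0.29 6.77] | [0.5343 0.0079 0.2078] yaw 89.86 F [-0.4  0.4 -0.2] w 1.002 t 2.2
turn [0.0014 0.0002 0.2419] shift_cm [ 5.48  0.28 13.52] | [0.5343 0.0079 0.2078] yaw 89.86 F [-0.4  0.4 -0.2] w 1.002 t 2.2
```

Emit:
{"api": "drive_tool", "payload": {
  "commands": [
    [[0.001,0,0.242],[5.5,0.3,4],1],
    [[0.001,0,0.242],[5.5,0.3,6.8],1],
    [[0.001,0,0.242],[5.5,0.3,6.8],1],
    [[0.001,0,0.242],[5.5,0.3,6.8],1],
    [[0.001,0,0.242],[5.5,0.3,9],1],
    [[0.001,0,0.242],[5.5,0.3,11],1],
    [[0.001,0,0.242],[5.5,0.3,12.5],1],
    [[0.001,0,0.242],[5.5,0.3,12.5],1],
    [[0.001,0,0.242],[5.5,0.3,12.5],1],
    [[0.001,0,0.242],[5.5,0.3,12.5],1]
  ]
}}

```text
clock: 3.03
position: [0.5383, 0.0638, 0.0834]
ee_rot: [2.472, 1.937, 0.002]
force: [0.2, 0.5, 0.9]
width: 1.005
gripper_force: 0.0
```

```bash
python3 - <<'E'
from h import *
go((.5374,.0626,.0725),down(76))
E
```

```text
turn [ 0.001  -0.0005  0.0028] shift_cm [-0.13 -0.06  1.09] | [0.5383 0.0638 0.0834] yaw 76.16 F [0.2 0.5 0.9] w 1.005 t 3.03
```

Emit:
{"api": "drive_tool", "payload": {
  "commands": [
    [[0,0,0.003],[-0.1,-0.05,1.1],1],
    [[0,0,0.003],[-0.1,-0.05,1.1],1],
    [[0,0,0.003],[-0.1,-0.05,1.1],-1],
    [[0,0,0.003],[-0.1,-0.05,1.1],-1],
    [[0,0,0.003],[-0.1,-0.05,1.1],-1],
    [[0,0,0.003],[-0.1,-0.05,1.1],-1],
    [[0,0,0.003],[-0.1,-0.05,1.1],-1],
    [[0,0,0.003],[-0.1,-0.05,1.1],-1],
    [[0,0,0.003],[-0.1,-0.05,1.1],-1],
    [[0,0,0.003],[-0.1,-0.05,1.1],-1]
  ],
  "newtons": 25
}}

```text
clock: 3.87
position: [0.5366, 0.0632, 0.0708]
ee_rot: [-2.476, -1.933, 0.001]
force: [0.4, 0.2, 1.8]
width: 0.648
gripper_force: 25.0
```

```bash
python3 - <<'E'
from h import *
go((.5374,.0626,.16),down(76)); print(readout.observe()['gripper_force'],readout.observe()['ft_torque'])
go((.42,-.08,.16),down(76))
E
```

```text
turn [-0.0008  0.0001 -0.0007] shift_cm [-0.04  0.09 -8.92] | [0.5366 0.0632 0.0708] yaw 75.96 F [0.4 0.2 1.8] w 0.648 t 3.87
25.000470755039714 [-0.0507 -0.0607  0.0028]
turn [-0.0008  0.0001 -0.0007] shift_cm [-16.72  -7.84  -8.91] | [0.5366 0.0632 0.0708] yaw 75.96 F [0.4 0.2 1.8] w 0.648 t 3.87
```

Emit:
{"api": "drive_tool", "payload": {
  "commands": [
    [[0,0,0],[0,0,-2],-1],
    [[0,0,0],[0,0,-4],-1],
    [[0,0,0],[0,0,-6.5],-1],
    [[0,0,0],[0,0,-9],-1],
    [[0,0,0],[0,0,-9],-1],
    [[0,0,0],[-16.7,-7.8,-9],-1],
    [[0,0,0],[-16.7,-7.8,-9],-1],
    [[0,0,0],[-16.7,-7.8,-9],-1],
    [[0,0,0],[-16.7,-7.8,-9],-1],
    [[0,0,0],[-16.7,-7.8,-9],-1],
    [[0,0,0],[-16.7,-7.8,-5],-1],
    [[0,0,0],[-16.7,-7.8,-1],-1],
    [[0,0,0],[-16.7,-7.8,2.5],-1],
    [[0,0,0],[-16.7,-7.8,4.5],-1],
    [[0,0,0],[-16.7,-7.8,5.5],-1],
    [[0,0,0],[-16.7,-7.8,6.2],-1],
    [[0,0,0],[-16.7,-7.8,6.5],-1],
    [[0,0,0],[-16.7,-7.8,6.5],-1]
  ]
}}

```text
clock: 5.37
position: [0.4201, -0.0798, 0.0055]
ee_rot: [-2.475, -1.933, 0.002]
force: [0.1, 0.3, -1.5]
width: 0.651
gripper_force: 25.0
```

```bash
python3 - <<'E'
from h import *
go((.42,-.08,.0035),down(76)); print(readout.observe()['gripper_force'],readout.observe()['ft_torque'])
E
```

```text
turn [-0.0016  0.0001 -0.0005] shift_cm [-0.03 -0.    0.2 ] | [ 0.4201 -0.0798  0.0055] yaw 75.97 F [ 0.1  0.3 -1.5] w 0.651 t 5.37
24.999522822909057 [-0.0265 -0.1023  0.0041]
```

Emit:
{"api": "drive_tool", "payload": {
  "commands": [
    [[0,0,0],[0,0,0.25],-1],
    [[0,0,0],[0,0,0.3],0.95],
    [[0,0,0],[0,0,0.3],0.95],
    [[0,0,0],[0,0,0.3],0.95],
    [[0,0,0],[0,0,0.3],0.95],
    [[0,0,0],[0,0,-3],0.95],
    [[0,0,0],[0,0,-7],0.95],
    [[0,0,0],[0,0,-11],1],
    [[0,0,0],[11.2,8,-19.5],1],
    [[0,0,0],[11.2,8,-19.5],1],
    [[0,0,0],[11.2,8,-19.5],1],
    [[0,0,0],[11.2,8,-19.5],1],
    [[0,0,0],[11.2,8,-19.5],1],
    [[0,0,0],[11.2,8,-19.5],1],
    [[0,0,0],[11.2,8,-19.5],1]
  ]
}}

```text
clock: 6.62
position: [0.5243, 0.0088, 0.2002]
ee_rot: [-2.475, -1.933, 0.003]
force: [0.5, -0.2, 0.1]
width: 0.999
gripper_force: 0.0
```

```bash
python3 - <<'E'
from h import *
go((.5243,.0102,.2),down(76)); im,ci=grab('wrist','w2'); np.save('w2.npy',ci,allow_pickle=True)
E
```

```text
turn [-0.002   0.0011 -0.0006] shift_cm [ 0.13 -0.04  0.02] | [0.5243 0.0088 0.2002] yaw 75.97 F [ 0.5 -0.2  0.1] w 0.999 t 6.62
```

View pics/w2.png

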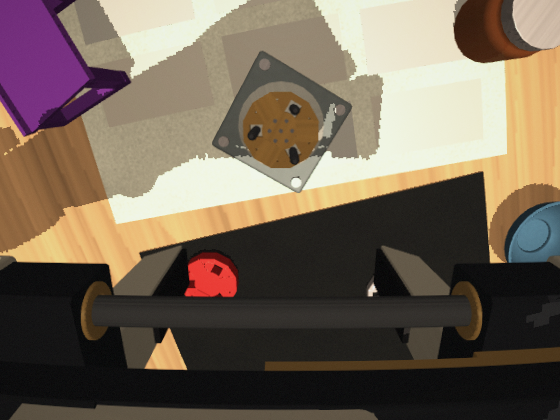

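The brass plate is seen on the head at px (281,130), with studs near (294,109), (254,131) and (294,155). The foot screws at (265,64), (341,110), (296,183) and (222,142) give the head axis, and the ring lies at (212,275).

```bash
python3 - <<'E'
from h import *
ci=np.load('w2.npy',allow_pickle=True).item(); im=cv2.imread('pics/w2.png')
s=onz(ci,[(265,64.5),(341,110),(296.5,183),(222.5,142)],.014); print('foot',s.mean(0),(s-s.mean(0)),)
hsv=cv2.cvtColor(im,cv2.COLOR_BGR2HSV); 
m=cv2.inRange(hsv,(8,110,40),(24,255,230)); m[:80]=0;m[180:]=0;m[:,:235]=0;m[:,325:]=0
m=cv2.morphologyEx(m,cv2.MORPH_OPEN,np.ones((3,3)))
c=cv2.convexHull(max(cv2.findContours(m,0,1)[0],key=cv2.contourArea)); P=onz(ci,c.reshape(-1,2),.07)
print('worn',cen(c),onz(ci,[cen(c)],.07),np.sqrt(cv2.contourArea(P[:,:2].astype(np.float32)*1000)/3.2154))
d=(im.max(2)<50).astype(np.uint8); mm=np.zeros_like(d); cv2.drawContours(mm,[c],-1,1,-1); n,l,st,ct=cv2.connectedComponentsWithStats(d*mm)
k=[i for i in range(1,n) if st[i,4]>25]; print(ct[k],st[k])
t=onz(ci,ct[k],.095); print(t.mean(0),np.linalg.norm(t-t.mean(0),axis=1),np.degrees(np.arctan2(*(t-t.mean(0))[:,1::-1].T))%120)
go((.5374,.0626,.16),down(76)); go((.5374,.0626,.0595),down(76))
E
```

```text
foot [0.5378 0.0608 0.014 ] [[-0.0009  0.0572  0.    ]
 [ 0.0579  0.001   0.    ]
 [ 0.0012 -0.0574  0.    ]
 [-0.0582 -0.0009  0.    ]]
worn [280.3501 129.3955] [[0.5377 0.0626 0.07  ]] 29.665996488541094
[[294.0139 109.2917]
 [253.3714 132.8762]
 [293.6087 155.8348]] [[290 105  10  10  72]
 [248 127  12  13 105]
 [290 148   9  16 115]]
[0.5377 0.0623 0.095 ] [0.0194 0.0196 0.0194] [45.6844 45.8964 46.3056]
turn [-0.0028  0.0015 -0.0015] shift_cm [5.6  0.   3.98] | [0.5239 0.0083 0.1998] yaw 75.92 F [ 0.  -1.   0.6] w 0.999 t 6.67
turn [-0.0028  0.0015 -0.0015] shift_cm [ 5.62  0.03 14.03] | [0.5239 0.0083 0.1998] yaw 75.92 F [ 0.  -1.   0.6] w 0.999 t 6.67
```

Emit:
{"api": "drive_tool", "payload": {
  "commands": [
    [[-0.003,0.001,0],[5.6,0,4],1],
    [[-0.003,0.001,0],[5.6,0,4],1],
    [[-0.003,0.001,0],[5.6,0,7],1],
    [[-0.003,0.001,0],[5.6,0,9.5],1],
    [[-0.003,0.001,0],[5.6,0,11.8],1],
    [[-0.003,0.001,0],[5.6,0,13],1],
    [[-0.003,0.001,0],[5.6,0,13.7],1],
    [[-0.003,0.001,0],[5.6,0,13.7],1],
    [[-0.003,0.001,0],[5.6,0,13.7],1]
  ]
}}

```text
clock: 7.42
position: [0.5388, 0.0633, 0.0642]
ee_rot: [2.476, 1.932, 0.003]
force: [-0.2, 0.9, -0.2]
width: 1.002
gripper_force: 0.0
```

```bash
python3 - <<'E'
from h import *
go((.5377,.0623,.061),down(76)); p,r,o=pose(); print(r.as_matrix()[:,2])
E
```

```text
turn [ 0.0023 -0.0009 -0.0013] shift_cm [-0.13 -0.08  0.32] | [0.5388 0.0633 0.0642] yaw 75.93 F [-0.2  0.9 -0.2] w 1.002 t 7.42
[ 0.0025  0.0003 -1.    ]
```

Close on the plate and lift it clear of the studs.

Emit:
{"api": "drive_tool", "payload": {
  "commands": [
    [[0,0,0],[-0.1,-0.1,0.3],1],
    [[0,0,0],[-0.1,-0.1,0.3],1],
    [[0,0,0],[-0.1,-0.1,0.3],-1],
    [[0,0,0],[-0.1,-0.1,0.3],-1],
    [[0,0,0],[-0.1,-0.1,0.3],-1],
    [[0,0,0],[-0.1,-0.1,0.3],-1],
    [[0,0,0],[-0.1,-0.1,0.3],-1],
    [[0,0,0],[-0.1,-0.1,0.3],-1],
    [[0,0,0],[-0.1,-0.1,0.3],-1],
    [[0,0,0],[-0.1,-0.1,-1.5],-1],
    [[0,0,0],[-0.1,-0.1,-3.5],-1],
    [[0,0,0],[-0.1,-0.1,-6],-1],
    [[0,0,0],[-0.1,-0.1,-9],-1],
    [[0,0,0],[-0.1,-0.1,-12],-1],
    [[0,0,0],[-0.1,-0.1,-12],-1],
    [[0,0,0],[-0.1,-0.1,-12],-1]
  ],
  "newtons": 35
}}

```text
clock: 8.75
position: [0.538, 0.0631, 0.1849]
ee_rot: [2.474, 1.931, 0.007]
force: [0.2, -0.3, -2.5]
width: 0.65
gripper_force: 35.0
```

```bash
python3 - <<'E'
from h import *
# view pose for the rack: rack approx (.505,.30); yaw 102 => tool x up-slope+90
for y in (102,76): go((.50,.235,.24),down(y))
print(readout.observe()['joints'])
E
```

```text
turn [ 0.0051 -0.0006 -0.4547] shift_cm [15.77 -7.84 -5.52] | [0.538  0.0631 0.1849] yaw 75.95 F [ 0.2 -0.3 -2.5] w 0.65 t 8.75
turn [ 0.0048 -0.0017 -0.001 ] shift_cm [15.77 -7.84 -5.52] | [0.538  0.0631 0.1849] yaw 75.95 F [ 0.2 -0.3 -2.5] w 0.65 t 8.75
[ 0.1955  0.3968 -0.5474  1.8018  0.242   1.0045 -0.6926]
```

Emit:
{"api": "drive_tool", "payload": {
  "commands": [
    [[0,0,1.117],[19.8,-13.8,-4],-1],
    [[0,0,1.117],[19.8,-13.8,-4],-1],
    [[0,0,1.117],[19.8,-13.8,-4],-1],
    [[0,0,1.117],[19.8,-13.8,-4],-1],
    [[0,0,1.117],[19.8,-13.8,-4],-1],
    [[0,0,1.117],[19.8,-13.8,-4],-1],
    [[0,0,1.117],[19.8,-13.8,-4],-1],
    [[0,0,1.117],[19.8,-13.8,-4],-1],
    [[0,0,1.117],[19.8,-13.8,-4],-1],
    [[0,0,1.117],[19.8,-13.8,-4],-1],
    [[0,0,1.117],[19.8,-13.8,-4],-1],
    [[0,0,1.117],[19.8,-13.8,-4],-1]
  ]
}}

```text
clock: 9.75
position: [0.4509, 0.2879, 0.2226]
ee_rot: [3.123, 0.333, 0.001]
force: [0.1, 0.3, -2.6]
width: 0.649
gripper_force: 35.0
```

```bash
python3 - <<'E'
from h import *
go((.452,.289,.22),down(12)); im,ci=grab('wrist','w3'); np.save('w3.npy',ci,allow_pickle=True)
print(readout.observe()['joints'])
g=blobs(im,'green',300)[0]; print(cv2.approxPolyDP(cv2.convexHull(g),5,True).reshape(-1,2))
E
```

```text
turn [ 0.001  -0.0006  0.0029] shift_cm [ 0.13 -0.08  0.26] | [0.4509 0.2879 0.2226] yaw 12.17 F [ 0.1  0.3 -2.6] w 0.649 t 9.75
[-0.3604  0.3265 -0.3989  1.7724  0.1437  1.0707 -2.1684]
[[218  69]
 [350  73]
 [337 179]
 [224 176]]
```

View pics/w3.png

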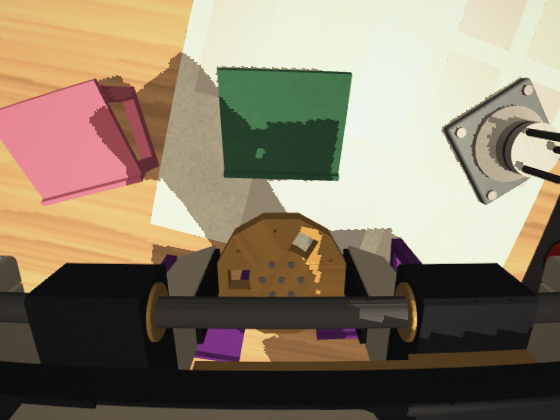

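The green rack is clear: high-edge corners at px (218,69) and (350,73), ledge corners at (224,176) and (337,179). The brass plate is held level below it.

```bash
python3 - <<'E'
from h import *
ci=np.load('w3.npy',allow_pickle=True).item(); ct=cams.camera_info('top')
X=np.array([tri(ci,a,ct,b)[0] for a,b in [((350,73),(195,194)),((218,69),(152,201)),((224,176),(161,240)),((337,179),(203,232))]])
print('tri',X,X.mean(0))
hi=onz(ci,[(350,72.5),(218,68.5)],.0864); lo=onz(ci,[(337,179.5),(224,176.5)],.056)
print('hi',hi,'lo',lo,np.linalg.norm(hi[0]-hi[1]),np.linalg.norm(lo[0]-lo[1]),np.linalg.norm(hi.mean(0)-lo.mean(0)))
u=hi.mean(0)-lo.mean(0); print('yaw',np.degrees(np.arctan2(u[1],u[0])), 'yaw edges',[np.degrees(np.arctan2(*( e[0]-e[1])[1::-1]))+90 for e in (hi,lo)])
print(hi.mean(0)-.048*u/np.linalg.norm(u))
E
```

```text
tri [[0.5567 0.2569 0.0872]
 [0.5411 0.3629 0.0592]
 [0.4495 0.3415 0.0541]
 [0.4695 0.2406 0.0623]] [0.5042 0.3005 0.0657]
hi [[0.5594 0.2567 0.0864]
 [0.5405 0.3581 0.0864]] lo [[0.4684 0.2389 0.056 ]
 [0.449  0.3421 0.056 ]] 0.10312690332944617 0.10503113867724187 0.09772026745613524
yaw 10.461627157994803 yaw edges [np.float64(10.563653002498384), np.float64(10.633353644394688)]
[0.5051 0.2991 0.0715]
```

```bash
cat >> h.py <<'E'
a=np.radians(20);y=np.radians(10.5)
RN=np.array([-np.sin(a)*np.cos(y),-np.sin(a)*np.sin(y),np.cos(a)]); RC=np.array([.505,.2993,.0700])
E
python3 - <<'E'
from h import *
R=down(10.5,RN); print(R.as_matrix())
go(RC+.06*RN,R); go(RC+.012*RN,R)
E
```

```text
[[ 0.924   0.1822  0.3363]
 [ 0.1712 -0.9833  0.0623]
 [ 0.342  -0.     -0.9397]]
turn [-0.0043  0.348   0.0284] shift_cm [ 3.45 -0.03  9.65] | [0.4511 0.288  0.2228] yaw 12.14 F [-0.5 -0.5 -2.9] w 0.648 t 9.8
turn [-0.0043  0.348   0.0284] shift_cm [ 5.08  0.01 14.16] | [0.4511 0.288  0.2228] yaw 12.14 F [-0.5 -0.5 -2.9] w 0.648 t 9.8
```

Emit:
{"api": "drive_tool", "payload": {
  "commands": [
    [[-0.004,0.348,0.028],[3.4,0,7],-1],
    [[-0.004,0.348,0.028],[3.4,0,9.6],-1],
    [[-0.004,0.348,0.028],[3.4,0,9.6],-1],
    [[-0.004,0.348,0.028],[3.4,0,9.6],-1],
    [[-0.004,0.348,0.028],[4.2,0,12],-1],
    [[-0.004,0.348,0.028],[5.1,0,14.2],-1],
    [[-0.004,0.348,0.028],[5.1,0,14.2],-1],
    [[-0.004,0.348,0.028],[5.1,0,14.2],-1]
  ]
}}

```text
clock: 10.47
position: [0.5009, 0.2985, 0.0807]
ee_rot: [-3.052, -0.279, -0.537]
force: [0.0, -0.5, -1.5]
width: 0.644
gripper_force: 35.0
```

```bash
python3 - <<'E'
from h import *
R=down(10.5,RN)
go(RC+.003*RN,R); go(RC+.001*RN,R); p,r,o=pose(); print('height over face',(p-RC)@RN)
im,ci=grab('wrist','w4')
E
```

```text
turn [ 0.0018  0.0011 -0.0006] shift_cm [ 0.03 -0.    0.85] | [0.5009 0.2985 0.0807] yaw 10.46 F [ 0.  -0.5 -1.5] w 0.644 t 10.47
turn [ 0.0018  0.0011 -0.0006] shift_cm [ 0.03 -0.    1.05] | [0.5009 0.2985 0.0807] yaw 10.46 F [ 0.  -0.5 -1.5] w 0.644 t 10.47
height over face 0.011488426159615971
```

View pics/w4.png

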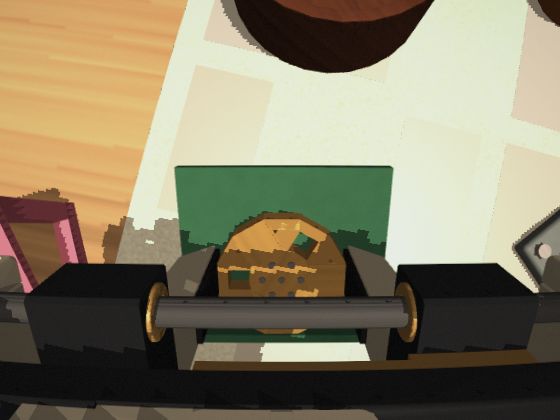

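The plate is square over the rack, centred between its side edges (px 176 and 392, plate at 282).

Emit:
{"api": "drive_tool", "payload": {
  "commands": [
    [[0,0,0],[0,0,0.5],-1],
    [[0,0,0],[0,0,0.8],-1],
    [[0,0,0],[0,0,0.9],-1],
    [[0,0,0],[0,0,1.0],-1],
    [[0,0,0],[0,0,1.0],-1]
  ]
}}

```text
clock: 10.93
position: [0.505, 0.2996, 0.0725]
ee_rot: [-3.05, -0.276, -0.54]
force: [-0.3, 0.3, -2.5]
width: 0.648
gripper_force: 35.0
```

Emit:
{"api": "drive_tool", "payload": {
  "commands": [
    [[0,0,0],[0,0,0.15],-1],
    [[0,0,0],[0,0,0.15],-1],
    [[0,0,0],[0,0,0.25],-1],
    [[0,0,0],[0,0,0.25],-1]
  ]
}}

```text
clock: 11.27
position: [0.5055, 0.2999, 0.0714]
ee_rot: [-3.049, -0.276, -0.541]
force: [-10.4, -4.2, 19.7]
width: 0.645
gripper_force: 35.0
```

Emit:
{"api": "drive_tool", "payload": {
  "commands": [
    [[0,0,0],[0,0,-0.1],-1],
    [[0,0,0],[0,0,-0.1],0.9],
    [[0,0,0],[0,0,-0.1],0.9],
    [[0,0,0],[0,0,-0.1],0.9],
    [[0,0,0],[0,0,-0.1],0.9],
    [[0,0,0],[0,0,-3],0.9],
    [[0,0,0],[0,0,-6],0.9],
    [[0,0,0],[-4,0,-10],1],
    [[0,0,0],[-8,0,-13],1],
    [[0,-0.345,0],[-8,0,-13],1],
    [[0,-0.345,0],[-8,0,-13],1],
    [[0,-0.345,0],[-8,0,-13],1],
    [[0,-0.345,0],[-8,0,-13],1]
  ]
}}

```text
clock: 12.35
position: [0.3912, 0.2789, 0.1655]
ee_rot: [-3.126, -0.279, -0.001]
force: [1.7, 0.1, -0.1]
width: 1.002
gripper_force: 0.0
```

```bash
python3 - <<'E'
from h import *
im,ci=grab('wrist','w5'); np.save('w5.npy',ci,allow_pickle=True)
# where are plates now
T,ct=grab('top','top1')
for c in blobs(T,'steel')[:8]:
    if cv2.contourArea(c)<600: print(cen(c),onz(ct,[cen(c)],.01))
hsv=cv2.cvtColor(im,cv2.COLOR_BGR2HSV); m=cv2.morphologyEx(cv2.inRange(hsv,(8,110,40),(24,255,230)),cv2.MORPH_OPEN,np.ones((3,3)))
for c in cv2.findContours(m,0,1)[0]:
    if 1500<cv2.contourArea(c)<9000: h=cv2.convexHull(c); print('brass',cen(h),cv2.contourArea(h),onz(ci,[cen(h)],.079))
go((.6141,-.1487,.12),down(76))
E
```

```text
[262.3485 113.2266] [[0.7706 0.105  0.01  ]]
[362.5145 175.158 ] [[ 0.6137 -0.1475  0.01  ]]
[419.0316 207.1298] [[ 0.5335 -0.2924  0.01  ]]
[185.7137 269.9251] [[0.378  0.2897 0.01  ]]
brass [379.7395 350.7072] 10427.0 [[0.2869 0.1774 0.079 ]]
brass [280.6795  44.5402] 7197.5 [[0.5024 0.3001 0.079 ]]
turn [ 0.0031 -0.0055 -1.1488] shift_cm [14.56 45.96  4.48] | [0.3893 0.2778 0.1641] yaw 10.18 F [-0.2  0.2 -0.6] w 0.998 t 12.45
```

View pics/w5.png

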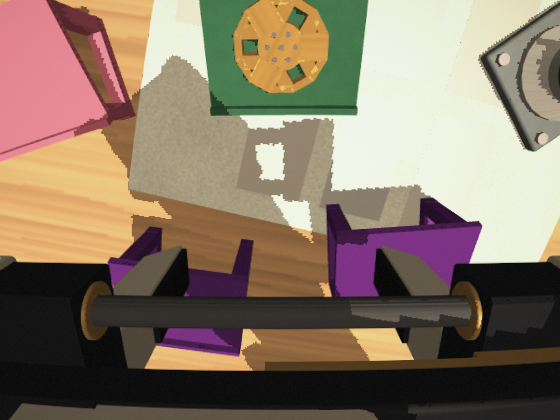

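The brass plate lies flat mid-rack (px 281,44); both steel plates are where they were. On to the first clean plate.

Emit:
{"api": "drive_tool", "payload": {
  "commands": [
    [[0,0,0],[0,0,-4],1],
    [[0,0,0],[0,0,-8],1],
    [[0,0,-1.149],[12.3,50.8,-8],1],
    [[0,0,-1.149],[12.3,50.8,-8],1],
    [[0,0,-1.149],[12.3,50.8,-8],1],
    [[0,0,-1.149],[12.3,50.8,-8],1],
    [[0,0,-1.149],[12.3,50.8,-8],1],
    [[0,0,-1.149],[12.3,50.8,-8],1],
    [[0,0,-1.149],[12.3,50.8,-8],1],
    [[0,0,-1.149],[12.3,50.8,-8],1],
    [[0,0,-1.149],[12.3,50.8,-8],1],
    [[0,0,-1.149],[12.3,50.8,-8],1],
    [[0,0,-1.149],[12.3,50.8,-8],1],
    [[0,0,-1.149],[12.3,50.8,-8],1],
    [[0,0,-1.149],[12.3,50.8,0],1],
    [[0,0,-1.149],[12.3,50.8,2.4],1],
    [[0,0,-1.149],[12.3,50.8,2.4],1],
    [[0,0,-1.149],[12.3,50.8,2.4],1],
    [[0,0,-1.149],[12.3,50.8,2.4],1],
    [[0,0,-1.149],[12.3,50.8,2.4],1]
  ]
}}

```text
clock: 14.12
position: [0.5999, -0.198, 0.141]
ee_rot: [2.471, 1.938, 0.007]
force: [-0.5, 0.9, 1.0]
width: 0.999
gripper_force: 0.0
```

```bash
cat >> h.py <<'E'
def plate(im,ci,z,guess):
    g=proj(ci,[guess])[0]
    c=min([c for c in blobs(im,'steel',1200)],key=lambda c:np.linalg.norm(cen(cv2.convexHull(c))-g)); h=cv2.convexHull(c)
    P=onz(ci,h.reshape(-1,2),z); print('hull',cen(h),'r',np.sqrt(cv2.contourArea(P[:,:2].astype(np.float32)*1000)/3.2154))
    C=onz(ci,[cen(h)],z)[0]; m=np.zeros(im.shape[:2],np.uint8); cv2.drawContours(m,[h],-1,1,-1); m=cv2.erode(m,np.ones((3,3)))
    n,l,st,ct=cv2.connectedComponentsWithStats(((im.max(2)<110)&(m>0)).astype(np.uint8))
    k=[i for i in np.argsort(-st[:,4]) if i and st[i,4]>30][:3]; t=onz(ci,ct[k],z-.003); 
    print('px',ct[k].round(1).tolist(),st[k,4],'C',C,'holes c',t.mean(0),np.linalg.norm(t-t.mean(0),axis=1),'ang',np.degrees(np.arctan2(*(t-t.mean(0))[:,1::-1].T))%120)
    return C,t
E
python3 - <<'E'
from h import *
im,ci=grab('wrist','w6'); np.save('w6.npy',ci,allow_pickle=True)
go((.6137,-.1475,.08),down(76))
plate(im,ci,.01,(.6137,-.1475,.01))
E
```

```text
turn [ 0.006  -0.0032  0.0048] shift_cm [5.16 0.04 6.23] | [ 0.6007 -0.1976  0.1421] yaw 76.28 F [ 0.6 -0.3 -0.4] w 0.998 t 14.17
hull [284.1845 133.6881] r 29.694059533853938
px [[295.5, 111.6], [259.6, 135.6], [297.5, 154.7]] [157 142 141] C [ 0.6161 -0.148   0.01  ] holes c [ 0.6159 -0.1487  0.007 ] [0.0199 0.0199 0.0199] ang [49.6519 49.5687 49.5134]
```

View pics/w6.png

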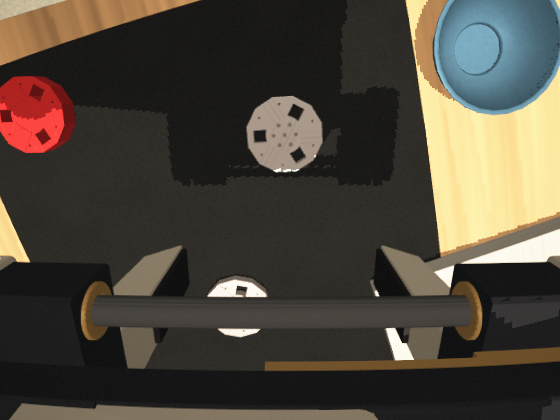

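The steel plate is at px (284,134) with hole angles of 49.6°, so a grasp at yaw 79.6° suits.

Emit:
{"api": "drive_tool", "payload": {
  "commands": [
    [[0.006,-0.003,-0.058],[5.1,0.3,4],1],
    [[0.006,-0.003,-0.058],[5.1,0.3,8],1],
    [[0.006,-0.003,-0.058],[5.1,0.3,11],1],
    [[0.006,-0.003,-0.058],[5.1,0.3,12.2],1],
    [[0.006,-0.003,-0.058],[5.1,0.3,12.2],1],
    [[0.006,-0.003,-0.058],[5.1,0.3,12.2],1]
  ]
}}

```text
clock: 14.67
position: [0.6166, -0.1491, 0.0205]
ee_rot: [-2.413, -2.011, 0.0]
force: [-0.1, -0.3, -0.2]
width: 1.001
gripper_force: 0.0
```

```bash
python3 - <<'E'
from h import *
go((.616,-.1483,.002),down(79.6)); 
print(tri(cams.camera_info('top'),(362.5,175.2),np.load('w6.npy',allow_pickle=True).item(),(284.2,133.7)))
E
```

```text
turn [-0.0003 -0.     -0.    ] shift_cm [ 0.06 -0.08  1.85] | [ 0.6166 -0.1491  0.0205] yaw 79.6 F [-0.1 -0.3 -0.2] w 1.001 t 14.67
(array([ 0.6156, -0.1493,  0.0006]), np.float64(0.0011536841846953283))
```

Emit:
{"api": "drive_tool", "payload": {
  "commands": [
    [[0,0,0],[0.06,-0.08,1.3],1],
    [[0,0,0],[0.06,-0.08,1.8],1],
    [[0,0,0],[0.06,-0.08,1.8],1],
    [[0,0,0],[0.06,-0.08,1.8],-1],
    [[0,0,0],[0.06,-0.08,1.8],-1],
    [[0,0,0],[0.06,-0.08,1.8],-1],
    [[0,0,0],[0.06,-0.08,1.8],-1],
    [[0,0,0],[0.06,-0.08,1.8],-1],
    [[0,0,0],[0.06,-0.08,1.8],-1],
    [[0,0,0],[0.06,-0.08,1.8],-1]
  ]
}}

```text
clock: 15.5
position: [0.6154, -0.1496, 0.0013]
ee_rot: [-2.415, -2.008, 0.002]
force: [0.3, -0.1, 3.4]
width: 0.649
gripper_force: 35.0
```

```bash
python3 - <<'E'
from h import *
go((.616,-.1483,.18),down(79.6)); go((.5377,.0624,.18),down(76))
E
```

```text
turn [-0.0013  0.0002 -0.0018] shift_cm [  0.14   0.01 -17.87] | [ 0.6154 -0.1496  0.0013] yaw 79.5 F [ 0.3 -0.1  3.4] w 0.649 t 15.5
turn [-0.0013  0.0002  0.061 ] shift_cm [ 19.43 -11.53 -17.86] | [ 0.6154 -0.1496  0.0013] yaw 79.5 F [ 0.3 -0.1  3.4] w 0.649 t 15.5
```

Emit:
{"api": "drive_tool", "payload": {
  "commands": [
    [[0,0,0],[0.1,0,-3],-1],
    [[0,0,0],[0.1,0,-7],-1],
    [[0,0,0],[0.1,0,-11],-1],
    [[0,0,0],[0.1,0,-15],-1],
    [[0,0,0],[0.1,0,-17],-1],
    [[0,0,0.062],[19.3,-11.5,-17],-1],
    [[0,0,0.062],[19.3,-11.5,-17],-1],
    [[0,0,0.062],[19.3,-11.5,-17],-1],
    [[0,0,0.062],[19.3,-11.5,-17],-1],
    [[0,0,0.062],[19.3,-11.5,-17],-1],
    [[0,0,0.062],[19.3,-11.5,-17],-1],
    [[0,0,0.062],[19.3,-11.5,-17],-1],
    [[0,0,0.062],[19.3,-11.5,-14],-1],
    [[0,0,0.062],[19.3,-11.5,-12.3],-1],
    [[0,0,0.062],[19.3,-11.5,-12.3],-1],
    [[0,0,0.062],[19.3,-11.5,-12.3],-1],
    [[0,0,0.062],[19.3,-11.5,-12.3],-1]
  ]
}}

```text
clock: 16.92
position: [0.5381, 0.0608, 0.1249]
ee_rot: [-2.477, -1.932, 0.001]
force: [0.2, 0.6, -2.7]
width: 0.646
gripper_force: 35.0
```

```bash
python3 - <<'E'
from h import *
go((.5374,.061,.116),down(75.9)); go((.5374,.061,.061),down(75.9)); im,ci=grab('wrist','w7')
cv2.imwrite('pics/c7.png',cv2.resize(im[180:360,150:420],None,fx=2.5,fy=2.5))
E
```

```text
turn [-0.0009  0.0001  0.0002] shift_cm [ 0.   -0.07  0.89] | [0.5381 0.0608 0.1249] yaw 75.91 F [ 0.2  0.6 -2.7] w 0.646 t 16.92
turn [-0.0009  0.0001  0.0002] shift_cm [ 0.   -0.07  6.39] | [0.5381 0.0608 0.1249] yaw 75.91 F [ 0.2  0.6 -2.7] w 0.646 t 16.92
```

View pics/c7.png

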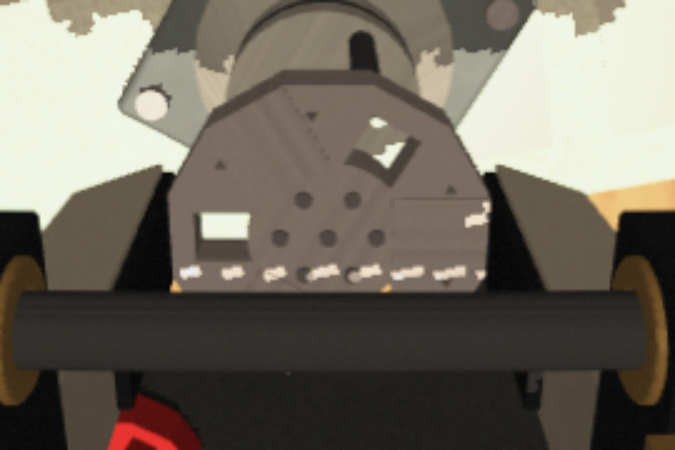

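The held plate is level. Its hole is at full-image px (304,240), and the base of one stud shows at about (295,198); I'll check both against projection.

```bash
python3 - <<'E'
from h import *
ci=cams.camera_info('wrist'); h=np.array([.5377,.0624]); d=lambda a:.02*np.array([np.cos(np.radians(a)),np.sin(np.radians(a))])
print('base',proj(ci,[[*(h+d(46)),.06]]),'seen',(150+362/2.5,180+38/2.5))
p=np.array([.5381,.0608])+.0014*np.array([.243,.97])
print('holes',proj(ci,[[*(p+d(46)),.134],[*(p+d(166)),.134]]),'seen',(150+385/2.5,180+150/2.5),(150+226/2.5,180+235/2.5))
E
```

```text
base [[293.7083 196.2408]] seen (294.8, 195.2)
holes [[300.9387 240.4586]
 [235.801  274.9243]] seen (304.0, 240.0) (240.4, 274.0)
```

Emit:
{"api": "drive_tool", "payload": {
  "commands": [
    [[0,0,0],[0,-0.09,0.3],-1],
    [[0,0,0],[0,-0.09,0.8],-1],
    [[0,0,0],[0,-0.09,1.3],-1],
    [[0,0,0],[0,-0.09,1.8],-1],
    [[0,0,0],[0,-0.09,2.2],-1],
    [[0,0,0],[0,-0.09,2.2],-1]
  ]
}}

```text
clock: 17.47
position: [0.536, 0.0612, 0.1011]
ee_rot: [-2.475, -1.932, 0.004]
force: [-0.7, 0.4, -2.5]
width: 0.645
gripper_force: 35.0
```

```bash
python3 - <<'E'
from h import *
go((.5374,.061,.061),down(75.9)); print(readout.observe()['ft_torque'])
E
```

```text
turn [-0.003   0.001   0.0009] shift_cm [0.02 0.16 4.01] | [0.536  0.0612 0.1011] yaw 75.95 F [-0.7  0.4 -2.5] w 0.645 t 17.47
[-0.0244 -0.0792  0.0238]
```

Emit:
{"api": "drive_tool", "payload": {
  "commands": [
    [[0,0,0],[0,0.03,0.8],-1],
    [[0,0,0],[0,0.03,1.6],-1],
    [[0,0,0],[0,0.03,2.4],-1],
    [[0,0,0],[0,0.03,3.2],-1],
    [[0,0,0],[0,0.03,3.6],-1],
    [[0,0,0],[0,0.03,3.8],-1],
    [[0,0,0],[0,0.03,3.9],-1],
    [[0,0,0],[0,0.03,3.9],-1]
  ]
}}

```text
clock: 18.13
position: [0.5369, 0.0613, 0.063]
ee_rot: [-2.476, -1.932, 0.002]
force: [0.4, -0.6, -2.9]
width: 0.648
gripper_force: 35.0
```

```bash
python3 - <<'E'
from h import *
go((.5374,.061,.061),down(75.9)); print(readout.observe()['ft_torque'])
E
```

```text
turn [-0.0016  0.0003  0.0009] shift_cm [-0.02  0.06  0.2 ] | [0.5369 0.0613 0.063 ] yaw 75.95 F [ 0.4 -0.6 -2.9] w 0.648 t 18.13
[-0.008  -0.0616 -0.0197]
```

Emit:
{"api": "drive_tool", "payload": {
  "commands": [
    [[0,0,0],[0,0,0.12],-1],
    [[0,0,0],[0,0,0.12],0.9],
    [[0,0,0],[0,0,0.12],0.9],
    [[0,0,0],[0,0,0.12],0.9],
    [[0,0,0],[0,0,0.12],0.9],
    [[0,0,0],[0,0,-2],0.9],
    [[0,0,0],[0,0,-6],0.9],
    [[0,0,0],[0,0,-10],1],
    [[0,0,0],[-39.8,8.2,-12],1],
    [[0,0,0],[-39.8,8.2,-12],1],
    [[0,0,0],[-39.8,8.2,-12],1],
    [[0,0,0],[-39.8,8.2,-12],1],
    [[0,0,0],[-39.8,8.2,-12],1],
    [[0,0,0],[-39.8,8.2,-12],1],
    [[0,0,0],[-39.8,8.2,-12],1],
    [[0,0,0],[-39.8,8.2,-8],1],
    [[0,0,0],[-39.8,8.2,-7.7],1],
    [[0,0,0],[-39.8,8.2,-7.7],1],
    [[0,0,0],[-39.8,8.2,-7.7],1],
    [[0,0,0],[-39.8,8.2,-7.7],1]
  ]
}}

```text
clock: 19.8
position: [0.5183, -0.3473, 0.1391]
ee_rot: [-2.479, -1.926, 0.004]
force: [-0.1, 1.2, 0.4]
width: 1.002
gripper_force: 0.0
```

```bash
python3 - <<'E'
from h import *
T,ct=grab('top','top2')
for c in blobs(T,'steel')[:8]:
    if cv2.contourArea(c)<600: print(cen(c),onz(ct,[cen(c)],.01))
im,ci=grab('wrist','w8'); np.save('w8.npy',ci,allow_pickle=True)
print(readout.observe()['joints'])
C,t=plate(im,ci,.01,(.5335,-.2924,.01)); A=np.degrees(np.arctan2(*(t-t.mean(0))[:,1::-1].T))%30
go((*C[:2],.02),down(60+A.mean()))
E
```

```text
[262.3502 113.2277] [[0.7706 0.105  0.01  ]]
[509.744  226.0725] [[ 0.4844 -0.5435  0.01  ]]
[ 0.5024  0.5121 -0.0059  1.6758  0.0032  0.9552  0.2507]
hull [284.4379 131.4392] r 29.500842128206315
px [[289.6, 107.1], [260.8, 139.9], [303.0, 148.7]] [171 158 155] C [ 0.5357 -0.2934  0.01  ] holes c [ 0.5356 -0.2942  0.007 ] [0.02   0.0201 0.0201] ang [64.3763 64.0709 64.4619]
turn [-0.0015 -0.0005  0.2038] shift_cm [ 5.25  0.3  12.02] | [ 0.5203 -0.3438  0.1402] yaw 75.98 F [ 0.2  0.3 -0.6] w 0.999 t 19.9
```

View pics/w8.png

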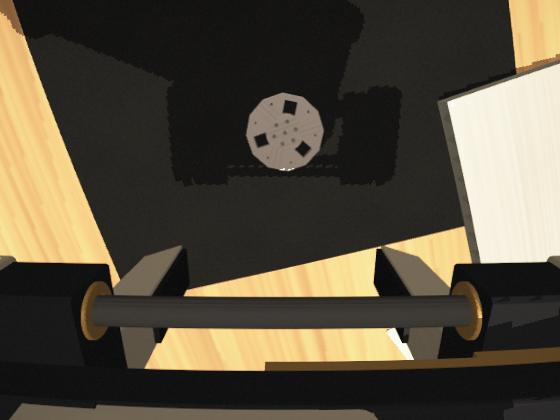

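The second plate is at px (284,131), undisturbed, with hole angles of 64.3°. Grasp at yaw 94.3° and place at 76°.

Emit:
{"api": "drive_tool", "payload": {
  "commands": [
    [[-0.001,0,-0.32],[5.2,0.3,4],1],
    [[-0.001,0,-0.32],[5.2,0.3,8],1],
    [[-0.001,0,-0.32],[5.2,0.3,11],1],
    [[-0.001,0,-0.32],[5.2,0.3,12],1],
    [[-0.001,0,-0.32],[5.2,0.3,12],1],
    [[-0.001,0,-0.32],[5.2,0.3,12],1],
    [[-0.001,0,-0.32],[5.2,0.3,12],1]
  ]
}}

```text
clock: 20.48
position: [0.5368, -0.295, 0.0221]
ee_rot: [2.135, 2.302, 0.001]
force: [0.1, 0.4, 1.3]
width: 1.0
gripper_force: 0.0
```

```bash
python3 - <<'E'
from h import *
go((.5357,-.2938,.002),down(94.3))
E
```

```text
turn [0.002  0.0013 0.0001] shift_cm [ 0.13 -0.1   2.01] | [ 0.5368 -0.295   0.0221] yaw 94.3 F [0.1 0.4 1.3] w 1.0 t 20.48
```

Emit:
{"api": "drive_tool", "payload": {
  "commands": [
    [[0,0,0],[0.1,-0.1,1.3],1],
    [[0,0,0],[0.1,-0.1,1.9],1],
    [[0,0,0],[0.1,-0.1,1.9],1],
    [[0,0,0],[0.1,-0.1,1.9],-1],
    [[0,0,0],[0.1,-0.1,1.9],-1],
    [[0,0,0],[0.1,-0.1,1.9],-1],
    [[0,0,0],[0.1,-0.1,1.9],-1],
    [[0,0,0],[0.1,-0.1,1.9],-1],
    [[0,0,0],[0.1,-0.1,1.9],-1],
    [[0,0,0],[0.1,-0.1,1.9],-1]
  ]
}}

```text
clock: 21.32
position: [0.5343, -0.2942, 0.0014]
ee_rot: [-2.137, -2.303, 0.0]
force: [-0.1, -0.3, 2.4]
width: 0.643
gripper_force: 35.0
```

```bash
python3 - <<'E'
from h import *
go((.5374,.061,.17),down(76))
E
```

```text
turn [-0.0002  0.0002  0.319 ] shift_cm [ 35.4    2.95 -16.87] | [ 0.5343 -0.2942  0.0014] yaw 94.28 F [-0.1 -0.3  2.4] w 0.643 t 21.32
```

Emit:
{"api": "drive_tool", "payload": {
  "commands": [
    [[0,0,0],[0,0,-3],-1],
    [[0,0,0],[0,0,-7],-1],
    [[0,0,0],[0,0,-11],-1],
    [[0,0,0],[0,0,-15],-1],
    [[0,0,0],[0,0,-17],-1],
    [[0,0,0.319],[35.5,2.9,-17],-1],
    [[0,0,0.319],[35.5,2.9,-17],-1],
    [[0,0,0.319],[35.5,2.9,-17],-1],
    [[0,0,0.319],[35.5,2.9,-17],-1],
    [[0,0,0.319],[35.5,2.9,-17],-1],
    [[0,0,0.319],[35.5,2.9,-17],-1],
    [[0,0,0.319],[35.5,2.9,-17],-1],
    [[0,0,0.319],[35.5,2.9,-17],-1],
    [[0,0,0.319],[35.5,2.9,-17],-1],
    [[0,0,0.319],[35.5,2.9,-17],-1],
    [[0,0,0.319],[35.5,2.9,-14],-1],
    [[0,0,0.319],[35.5,2.9,-12.3],-1],
    [[0,0,0.319],[35.5,2.9,-12.3],-1],
    [[0,0,0.319],[35.5,2.9,-12.3],-1],
    [[0,0,0.319],[35.5,2.9,-12.3],-1]
  ]
}}

```text
clock: 22.98
position: [0.5371, 0.0617, 0.1249]
ee_rot: [2.476, 1.933, 0.0]
force: [-0.2, -0.2, -0.1]
width: 0.65
gripper_force: 35.0
```

```bash
python3 - <<'E'
from h import *
go((.5375,.0621,.103),down(76)); im,ci=grab('wrist','w9')
go((.5375,.0621,.103),down(76)) 
cv2.imwrite('pics/c9.png',cv2.resize(im[180:360,150:420],None,fx=2.5,fy=2.5))
E
```

```text
turn [ 0.0001 -0.0001 -0.0005] shift_cm [0.04 0.03 2.19] | [0.5371 0.0617 0.1249] yaw 75.97 F [-0.2 -0.2 -0.1] w 0.65 t 22.98
turn [ 0.001  -0.0005 -0.0005] shift_cm [ 0.02 -0.    2.23] | [0.5374 0.0619 0.1253] yaw 75.97 F [ 0.1 -0.7 -1.8] w 0.649 t 23.03
```

View pics/c9.png

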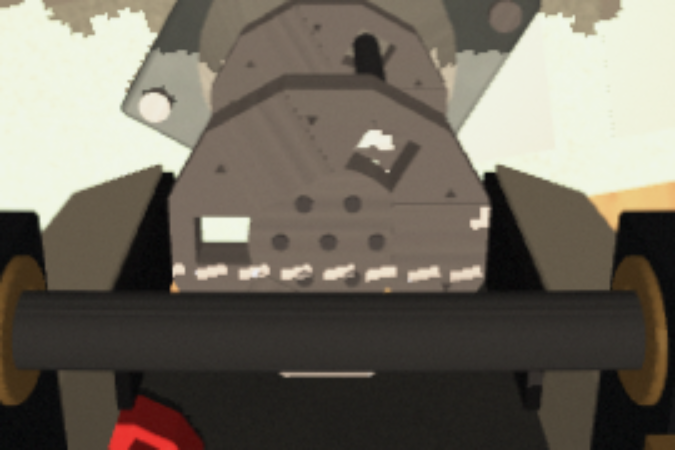

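The first plate is down on the seat, and the held plate's hole lines up with the stud behind it. Descending.

Emit:
{"api": "drive_tool", "payload": {
  "commands": [
    [[0,0,0],[0.03,0,0.5],-1],
    [[0,0,0],[0.03,0,1],-1],
    [[0,0,0],[0.03,0,1.5],-1],
    [[0,0,0],[0.03,0,2],-1],
    [[0,0,0],[0.03,0,2.2],-1],
    [[0,0,0],[0.03,0,2.2],-1]
  ]
}}

```text
clock: 23.53
position: [0.5362, 0.0623, 0.1014]
ee_rot: [-2.475, -1.934, 0.003]
force: [-0.0, -0.6, -1.1]
width: 0.647
gripper_force: 35.0
```

Threaded, no contact force. Plate's rest height puts the TCP at about .0715.

Emit:
{"api": "drive_tool", "payload": {
  "commands": [
    [[0,0,0],[0,0,0.8],-1],
    [[0,0,0],[0,0,1.6],-1],
    [[0,0,0],[0,0,2.3],-1],
    [[0,0,0],[0,0,2.7],-1],
    [[0,0,0],[0,0,2.9],-1],
    [[0,0,0],[0,0,2.9],-1]
  ]
}}

```text
clock: 24.03
position: [0.5363, 0.0623, 0.0724]
ee_rot: [-2.475, -1.934, 0.002]
force: [1.5, -0.1, -1.8]
width: 0.648
gripper_force: 35.0
```

Emit:
{"api": "drive_tool", "payload": {
  "commands": [
    [[0,0,0],[0,0,0.08],-1],
    [[0,0,0],[0,0,0.08],0.9],
    [[0,0,0],[0,0,0.08],0.9],
    [[0,0,0],[0,0,0.08],0.9],
    [[0,0,0],[0,0,0.08],0.9],
    [[0,0,0],[0,0,-2],0.9],
    [[0,0,0],[0,0,-6],0.9],
    [[0,0,0],[0,0,-10],1],
    [[0,0,0],[-5.4,0,-12.8],1],
    [[0,0,0],[-5.4,0,-12.8],1],
    [[0,0,0],[-5.4,0,-12.8],1],
    [[0,0,0],[-5.4,0,-12.8],1]
  ]
}}

```text
clock: 25.03
position: [0.5239, 0.009, 0.202]
ee_rot: [2.477, 1.931, 0.002]
force: [-0.6, 0.1, -0.6]
width: 0.999
gripper_force: 0.0
```

```bash
python3 - <<'E'
from h import *
im,ci=grab('wrist','w10'); np.save('w10.npy',ci,allow_pickle=True)
go((.408,-.132,.145),down(76))
cv2.imwrite('pics/c10.png',cv2.resize(im[40:320,150:420],None,fx=2,fy=2))
T,ct=grab('top','top3')
E
```

```text
turn [-0.0001 -0.0004 -0.0004] shift_cm [-16.6   -7.78   5.62] | [0.5237 0.0102 0.2012] yaw 75.97 F [ 0.2  0.3 -0.2] w 1.0 t 25.08
```

View pics/c10.png

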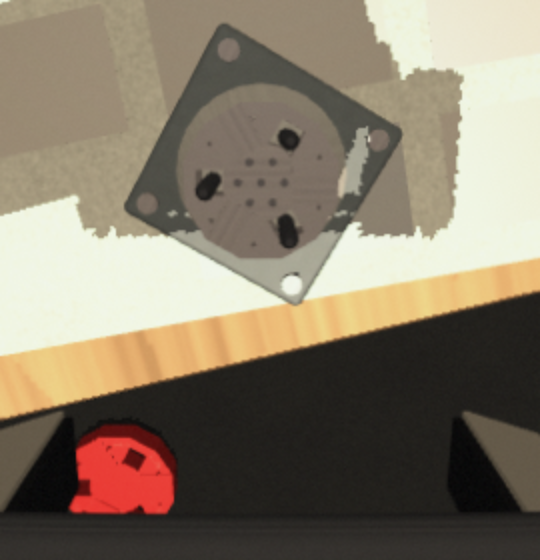

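Both plates sit square on the studs (plate centre at about crop px 261,172). The ring is at crop (125,475). Next, view the ring.

Emit:
{"api": "drive_tool", "payload": {
  "commands": [
    [[0,0,0],[-16.6,-7.8,0],1],
    [[0,0,0],[-16.6,-7.8,2],1],
    [[0,0,0],[-16.6,-7.8,5.6],1],
    [[0,0,0],[-16.6,-7.8,5.6],1],
    [[0,0,0],[-16.6,-7.8,5.6],1],
    [[0,0,0],[-16.6,-7.8,5.6],1],
    [[0,0,0],[-16.6,-7.8,5.6],1],
    [[0,0,0],[-16.6,-7.8,5.6],1],
    [[0,0,0],[-16.6,-7.8,5.6],1]
  ]
}}

```text
clock: 25.88
position: [0.4092, -0.1309, 0.1454]
ee_rot: [-2.473, -1.937, -0.001]
force: [-0.4, 0.6, 0.3]
width: 1.0
gripper_force: 0.0
```

```bash
python3 - <<'E'
from h import *
im,ci=grab('wrist','w11')
hsv=cv2.cvtColor(im,cv2.COLOR_BGR2HSV); m=((((hsv[...,0]<8)|(hsv[...,0]>172))&(hsv[...,1]>150)&(hsv[...,2]>60))).astype(np.uint8)
h=cv2.convexHull(max(cv2.findContours(m,0,1)[0],key=cv2.contourArea)); P=onz(ci,h.reshape(-1,2),.018)
C=onz(ci,[cen(h)],.018); print(cen(h),C,np.sqrt(cv2.contourArea(P[:,:2].astype(np.float32)*1000)/3.2154))
mm=np.zeros_like(m);cv2.drawContours(mm,[h],-1,1,-1); mm=cv2.erode(mm,np.ones((5,5)))
n,l,st,ct=cv2.connectedComponentsWithStats(((im.max(2)<60)&(mm>0)).astype(np.uint8)); k=[i for i in range(1,n) if st[i,4]>30]
t=onz(ci,ct[k],.014); print(ct[k],st[k,4],t.mean(0),np.degrees(np.arctan2(*(t-t.mean(0))[:,1::-1].T))%120)
go((*C[0,:2],.03),down(76)); go((.42,-.08,.03),down(76))
E
```

```text
[279.812  134.5762] [[ 0.4214 -0.0805  0.018 ]] 30.18039237645022
[[292.2439 112.748 ]
 [255.3125 134.4062]
 [291.8214 155.5952]] [123  96  84] [ 0.4213 -0.0808  0.014 ] [46.1215 46.0307 46.0064]
turn [ 0.0004 -0.0004  0.0027] shift_cm [ 5.18 -0.02 11.55] | [ 0.4092 -0.131   0.1455] yaw 76.16 F [ 0.  -0.1  0.1] w 1.003 t 25.93
turn [ 0.0004 -0.0004  0.0027] shift_cm [ 5.2  -0.17 11.55] | [ 0.4092 -0.131   0.1455] yaw 76.16 F [ 0.  -0.1  0.1] w 1.003 t 25.93
```

Emit:
{"api": "drive_tool", "payload": {
  "commands": [
    [[0,0,0.003],[5.2,0,4],1],
    [[0,0,0.003],[5.2,0,8],1],
    [[0,0,0.003],[5.2,0,11.5],1],
    [[0,0,0.003],[5.2,0,13.2],1],
    [[0,0,0.003],[5.2,0,14.2],1],
    [[0,0,0.003],[5.2,0,14.2],1],
    [[0,0,0.003],[5.2,0,14.2],1],
    [[0,0,0.003],[5.2,0,14.2],-1],
    [[0,0,0.003],[5.2,0,14.2],-1],
    [[0,0,0.003],[5.2,0,14.2],-1],
    [[0,0,0.003],[5.2,0,14.2],-1],
    [[0,0,0.003],[5.2,0,14.2],-1],
    [[0,0,0.003],[5.2,0,14.2],-1],
    [[0,0,0.003],[5.2,0,14.2],-1]
  ],
  "newtons": 25
}}

```text
clock: 27.1
position: [0.4206, -0.0818, 0.0034]
ee_rot: [2.478, 1.93, 0.0]
force: [-0.7, -0.8, 3.6]
width: 0.65
gripper_force: 25.0
```

```bash
python3 - <<'E'
from h import *
go((.5376,.0624,.17),down(76)); go((.4212,-.0806,.003),down(76))
E
```

```text
turn [ 0.0001  0.     -0.003 ] shift_cm [ 16.85   7.82 -16.66] | [ 0.4206 -0.0818  0.0034] yaw 75.83 F [-0.7 -0.8  3.6] w 0.65 t 27.1
turn [ 0.0001  0.     -0.003 ] shift_cm [0.13 0.03 0.04] | [ 0.4206 -0.0818  0.0034] yaw 75.83 F [-0.7 -0.8  3.6] w 0.65 t 27.1
```

Emit:
{"api": "drive_tool", "payload": {
  "commands": [
    [[0,0,0],[0,0,-3],-1],
    [[0,0,0],[0,0,-7],-1],
    [[0,0,0],[0,0,-11],-1],
    [[0,0,0],[0,0,-15],-1],
    [[0,0,0],[0,0,-16],-1],
    [[0,0,0],[16.7,7.8,-16],-1],
    [[0,0,0],[16.7,7.8,-16],-1],
    [[0,0,0],[16.7,7.8,-16],-1],
    [[0,0,0],[16.7,7.8,-16],-1],
    [[0,0,0],[16.7,7.8,-16],-1],
    [[0,0,0],[16.7,7.8,-16],-1],
    [[0,0,0],[16.7,7.8,-12.7],-1],
    [[0,0,0],[16.7,7.8,-12.7],-1],
    [[0,0,0],[16.7,7.8,-12.7],-1],
    [[0,0,0],[16.7,7.8,-12.7],-1]
  ]
}}

```text
clock: 28.35
position: [0.5365, 0.0604, 0.1306]
ee_rot: [-2.479, -1.929, 0.002]
force: [0.3, -0.7, -1.7]
width: 0.651
gripper_force: 25.0
```

```bash
python3 - <<'E'
from h import *
go((.5373,.0612,.103),down(76)); im,ci=grab('wrist','w12')
go((.5373,.0612,.103),down(76)) 
cv2.imwrite('pics/c12.png',cv2.resize(im[180:360,150:420],None,fx=2.5,fy=2.5))
E
```

```text
turn [-0.0012  0.0007 -0.0037] shift_cm [0.1  0.06 2.76] | [0.5365 0.0604 0.1306] yaw 75.79 F [ 0.3 -0.7 -1.7] w 0.651 t 28.35
turn [ 0.0001 -0.     -0.0037] shift_cm [0.07 0.   2.81] | [0.5371 0.0606 0.1311] yaw 75.79 F [ 0.6  0.3 -1.5] w 0.655 t 28.4
```

View pics/c12.png

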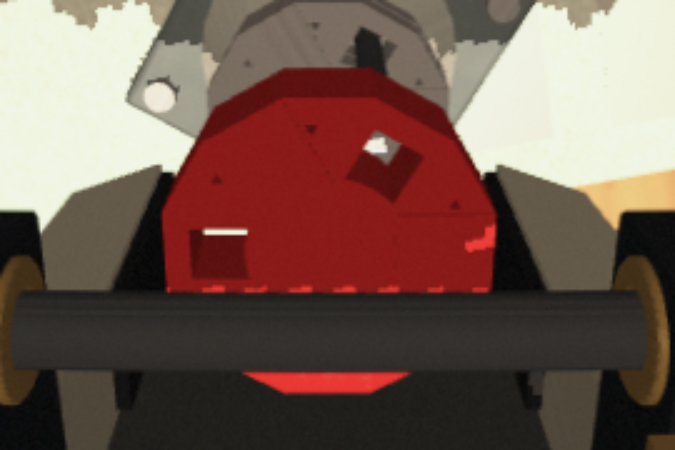

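The ring is held level over the studs, with its hole (crop 385,165) in line with the stud at (370,45). Descending.

Emit:
{"api": "drive_tool", "payload": {
  "commands": [
    [[0,0,-0.003],[0.07,0,0.7],-1],
    [[0,0,-0.003],[0.07,0,1.4],-1],
    [[0,0,-0.003],[0.07,0,1.9],-1],
    [[0,0,-0.003],[0.07,0,2.4],-1],
    [[0,0,-0.003],[0.07,0,2.7],-1],
    [[0,0,-0.003],[0.07,0,2.7],-1]
  ]
}}

```text
clock: 28.9
position: [0.5365, 0.0616, 0.1022]
ee_rot: [-2.475, -1.934, 0.003]
force: [-0.3, 0.1, -0.4]
width: 0.655
gripper_force: 25.0
```

Threaded freely; on down to about TCP .084.

Emit:
{"api": "drive_tool", "payload": {
  "commands": [
    [[0,0,0],[0,0,0.7],-1],
    [[0,0,0],[0,0,1.3],-1],
    [[0,0,0],[0,0,1.6],-1],
    [[0,0,0],[0,0,1.8],-1],
    [[0,0,0],[0,0,1.85],-1],
    [[0,0,0],[0,0,1.85],-1]
  ]
}}

```text
clock: 29.4
position: [0.537, 0.0618, 0.0845]
ee_rot: [-2.475, -1.934, 0.001]
force: [0.5, 0.2, -1.3]
width: 0.651
gripper_force: 25.0
```

Emit:
{"api": "drive_tool", "payload": {
  "commands": [
    [[0,0,0],[0,0,0.1],-1],
    [[0,0,0],[0,0,0.1],0.9],
    [[0,0,0],[0,0,0.1],0.9],
    [[0,0,0],[0,0,0.1],0.9],
    [[0,0,0],[0,0,0.1],0.9],
    [[0,0,0],[0,0,-2],0.9],
    [[0,0,0],[0,0,-6],0.9],
    [[0,0,0],[0,0,-10],1],
    [[0,0,0],[-5.4,0,-11.6],1],
    [[0,0,0],[-5.4,0,-11.6],1],
    [[0,0,0],[-5.4,0,-11.6],1],
    [[0,0,0],[-5.4,0,-11.6],1]
  ]
}}

```text
clock: 30.4
position: [0.5241, 0.0085, 0.2011]
ee_rot: [2.477, 1.931, 0.001]
force: [-0.3, 0.9, 0.0]
width: 0.997
gripper_force: 0.0
```

```bash
python3 - <<'E'
from h import *
im,ci=grab('wrist','w13')
hsv=cv2.cvtColor(im,cv2.COLOR_BGR2HSV); m=((((hsv[...,0]<8)|(hsv[...,0]>172))&(hsv[...,1]>150)&(hsv[...,2]>60))).astype(np.uint8)
h=cv2.convexHull(max(cv2.findContours(m,0,1)[0],key=cv2.contourArea))
for z in (.098,.108): P=onz(ci,h.reshape(-1,2),z); print(z,onz(ci,[cen(h)],z),np.sqrt(cv2.contourArea(P[:,:2].astype(np.float32)*1000)/3.2154))
S,cs=grab('scene','scene13')
a=cv2.resize(im[60:200,200:360],None,fx=2.5,fy=2.5); b=cv2.resize(S[130:270,230:390],None,fx=2.5,fy=2.5,interpolation=cv2.INTER_CUBIC)
cv2.imwrite('pics/c13.png',cv2.hconcat([a,b]))
E
```

```text
0.098 [[0.5383 0.0632 0.098 ]] 29.666808720787007
0.108 [[0.5385 0.0641 0.108 ]] 28.528909036900203
```

View pics/c13.png

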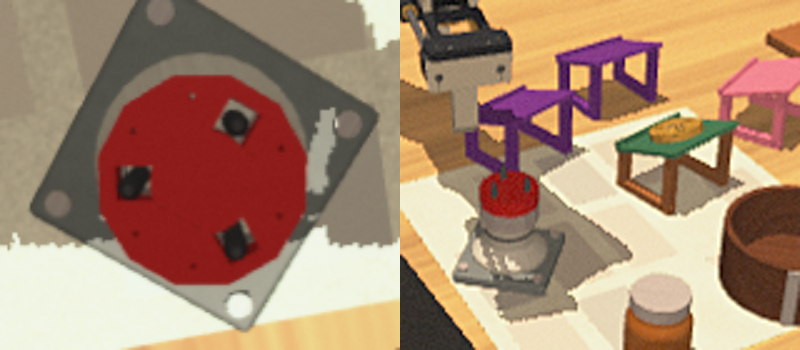

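The ring sits level on the plates, its top at about 98 mm as expected, and the brass plate lies on the rack. There is no third plate in view, so I'll hand in.

```bash
python3 -c "
from cell import job
print(job.sign_off())"
```

```text
the job is handed in; nothing more can be done
None
```

The job is handed in at about 30 s of the 210 s allowed: the worn plate lies flat mid-rack, both clean plates found (no third in view) are down on the studs, and the clamp ring is fully down on top.

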